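# Lay a stack of chair carvings out on their patterns

## Task

Five finished chair carvings (straight rail, turned baluster, vase splat, S-scroll and barley twist) lie stacked crosswise on the blue felt pad. Take the stack apart and lay each carving flat on the pattern board that shows its own silhouette, centred on it and covering it (either end round), for checking against the drawing. Keep every carving right side up and level; none may be tipped over.

Things in the scene. Friction and masses are not known exactly. Their poses are not given: they have to be found in the camera images.
- rail_center (a point): Straight rail: bar 34 mm wide with a 46 x 46 mm centre block (grasp across it) and 40 mm wide ends. Pale carved wood, 160 mm long (x axis), width along y, 30 mm thick (z up), about 0.1 kg; same after half a turn about z. Point: its centre, half-way up. Start: bottom layer, 104 mm beside the baluster (centre lines), on a fixed 172 mm square, 4 mm thick blue felt pad.
- baluster_center (a point): Turned baluster: 30 mm square blocks at both ends and in the middle (36 mm long, grasp across it), slim necks between. Pale carved wood, 160 mm long (x axis), width along y, 30 mm thick (z up), about 0.1 kg; same after half a turn about z. Point: its centre, half-way up. Start: bottom layer, 104 mm beside the rail, on the felt pad (4 mm thick).
- splat_center (a point): Vase splat: the widest, with a 56 mm wide middle (flat-sided for 36 mm of length, grasp across it), 24 mm necks, 50 mm feet. Pale carved wood, 160 mm long (x axis), width along y, 30 mm thick (z up), about 0.1 kg; same after half a turn about z. Point: its centre, half-way up. Start: second layer, 104 mm beside the scroll, across rail and baluster.
- scroll_center (a point): S-scroll: 44 mm round volutes at the ends, off to opposite sides, and a 24 mm wide straight middle (50 mm long, grasp across it). Pale carved wood, 160 mm long (x axis), width along y, 30 mm thick (z up), about 0.1 kg; same after half a turn about z. Point: its centre, half-way up. Start: second layer, 104 mm beside the splat, across rail and baluster.
- twist_center (a point): Barley twist: rope-like shaft 26 mm thick (grasp across its middle) between 30 mm square end blocks. Pale carved wood, 160 mm long (x axis), width along y, 30 mm thick (z up), about 0.1 kg; same after half a turn about z. Point: its centre, half-way up. Start: on top (third layer), across splat and scroll.
- pattern_rail (a point): Pattern board of the rail: fixed plywood board 178 mm (its x axis) x 76 mm x 6 mm thick with the full-size silhouette of the rail stained dark brown on it, 2 mm larger all round, centred on the board with its length along the board's x axis, and fine pale carving and centre lines. This point is the centre of the silhouette, on the board's top face.
- pattern_baluster (a point): Pattern board of the baluster: fixed plywood board 178 mm (its x axis) x 76 mm x 6 mm thick with the full-size silhouette of the baluster stained dark brown on it, 2 mm larger all round, centred on the board with its length along the board's x axis, and fine pale carving and centre lines. This point is the centre of the silhouette, on the board's top face.
- pattern_splat (a point): Pattern board of the splat: fixed plywood board 178 mm (its x axis) x 76 mm x 6 mm thick with the full-size silhouette of the splat stained dark brown on it, 2 mm larger all round, centred on the board with its length along the board's x axis, and fine pale carving and centre lines. This point is the centre of the silhouette, on the board's top face.
- pattern_scroll (a point): Pattern board of the scroll: fixed plywood board 178 mm (its x axis) x 76 mm x 6 mm thick with the full-size silhouette of the scroll stained dark brown on it, 2 mm larger all round, centred on the board with its length along the board's x axis, and fine pale carving and centre lines. This point is the centre of the silhouette, on the board's top face.
- pattern_twist (a point): Pattern board of the twist: fixed plywood board 178 mm (its x axis) x 76 mm x 6 mm thick with the full-size silhouette of the twist stained dark brown on it, 2 mm larger all round, centred on the board with its length along the board's x axis, and fine pale carving and centre lines. This point is the centre of the silhouette, on the board's top face.
Mind the look-alikes: they are no part of the job. Leave any red or turquoise look-alike of the part that bears splat_center alone.

How it is judged:
At the end, for the whole second after the job is handed in: Each of the five carvings lies flat at rest on its own pattern board: its centre within 12 mm of the silhouette's centre (seen from above) and 15 mm (4 mm either way) above the board's top, its length within 0.2 rad of the silhouette's (either way round), tilted less than 0.08 rad (horizontal distance between rail_center and pattern_rail below 0.012 m and angle between the x axis of rail_center and the x axis of pattern_rail, either way round below 0.2 rad and angle between each of rail_center, baluster_center, splat_center, scroll_center, twist_center's own z axis and vertical below 0.08 rad and z of rail_center in the frame of pattern_rail between 0.011 and 0.019 m and linear speed of each of rail, baluster, splat, scroll, twist below 0.02 m/s and horizontal distance between baluster_center and pattern_baluster below 0.012 m and angle between the x axis of baluster_center and the x axis of pattern_baluster, either way round below 0.2 rad and z of baluster_center in the frame of pattern_baluster between 0.011 and 0.019 m and horizontal distance between splat_center and pattern_splat below 0.012 m and angle between the x axis of splat_center and the x axis of pattern_splat, either way round below 0.2 rad and z of splat_center in the frame of pattern_splat between 0.011 and 0.019 m and horizontal distance between scroll_center and pattern_scroll below 0.012 m and angle between the x axis of scroll_center and the x axis of pattern_scroll, either way round below 0.2 rad and z of scroll_center in the frame of pattern_scroll between 0.011 and 0.019 m and horizontal distance between twist_center and pattern_twist below 0.012 m and angle between the x axis of twist_center and the x axis of pattern_twist, either way round below 0.2 rad and z of twist_center in the frame of pattern_twist between 0.011 and 0.019 m); the robot touches nothing.
It fails at once if a carving is tipped by more than 0.6 rad (angle between any of rail_center, baluster_center, splat_center, scroll_center, twist_center's own z axis and vertical above 0.6 rad).
It also fails if it takes over 144 s, if anything falls off the work surface, if the arm or the gripper's body presses on something with over 40 N, if the wrist force passes 120 N, or if a joint passes its speed limit or range.

## Robot

A 6-joint arm with a two-finger parallel gripper is mounted at the origin on the work surface. World frame = base frame: x ahead of the robot, y to its left, z up, the work surface at z = 0. Lengths are in m, angles in rad, forces in N, time in s.
With the tool pointing down it reaches from about 0.35 to 0.975 m from the base axis. Payload 4.9 kg.
Tool frame: the origin (TCP) lies on the front face of the gripper's body, between the roots of the fingers; the fingertips stand ctrl.finger_overhang ahead of it and the grasp point (between the pads) lies 54 mm ahead of it (ctrl.finger_overhang is the distance from the TCP to the fingertips, in m); z points along the fingers, y is the line along which they close (so a half turn about z gives the same grasp; the last joint's range is limited). The gripper opens to 85 mm and grips with 20 to 120 N. Pads are 22 mm wide; open, the fingers measure 114 mm over their backs; the gripper's body (76 mm by 85 mm) begins 54 mm behind the grasp point. The pads swing forward as they close: fully open they stand 13 mm farther back than shut.
Start: joints at [1.106, 0.053, 1.613, -0, 1.476, -0.119], TCP at [0.212, 0.588, 0.304] pointing down, gripper open.
Joint ranges: [-3.01, 3.01], [-1.01, 2.22], [0.06, 2.58], [-1.02, 4.17], [0.09, 2.62], [-3.14, 3.14]. Speed limits (rad/s): [2.57, 2.57, 3.14, 3.14, 3.14, 3.14].

## Interface

Orientations are given as a rotation vector (axis times angle).
In Python, from station import ctrl, vision gives the robot as it stands. The module is installed in compiled form; this text tells all that it offers.
- The arm moves only by the tool drive_tool, never from a script. Its argument "rows" is a list of rows, each a list of 2 entries, a list of its own where there are three numbers: the shift along the tool's x, y, z in m, then the turn about the tool's z in rad. A call has 1 to 10 rows; each row shifts and turns the commanded pose from where the row before left it, along the tool's axes as they then stand; what a row does not reach is not made up. A row lasts 1/10 s, in which the tool goes at most 50 mm and 8.59 degrees, less where a joint would pass 70% of its speed; a pose out of reach is approached as far as the arm can. A call with a gripper value outside its range is refused whole. "jaw" is the closure, from 0 (fully open) to 1 (shut), set as the call begins (left out, the last holds). The fingers move at their own pace and stop on an object; "grip_force" is the grip in N (left out, the last holds). Time passes only in rows, so rows that do not move let the fingers close. It gives the time, the measured TCP pose, the force, the opening and the grip force at its end, in the units of the state.
- ctrl.get_obs(): the state, without advancing time (a new reading comes with each control period).
- vision.get_image(name): name is "scene" or "side" or "wrist"; returns a dict with "image" (384x512x3 uint8, blue, green, red), "vertical_fov" (degrees; the focal length in pixels is half the picture's height over the tangent of half this angle, whatever the lens; pixels are square), "cx", "cy" (the principal point, pixels), "dist_coeffs" ([k1, k2, p1, p2, k3] as OpenCV has them; the pictures are not rectified), "R" (3x3) and "t" (3): a world point X has camera coordinates R X + t. Camera axes: x right, y down, z forward; pixel columns grow to the right and rows downward; lengths in m; the calibration is good to about 2 mm. A picture is of the moment at which its call begins. There is no depth.
- ctrl.finish_job(): hands the job in; it is judged then, once.
The state is a dict: "t": time; "q": joint angles; "dq": joint speeds; "effort": joint torques, N m; "tool_pos": TCP position; "tool_rot": TCP orientation; "contact_force": force on the tool from outside, world axes, zero at the start; "wrist_torque": the same for the moment, N m; "opening": finger opening in m; "grip_force": force on a finger pad.
Only numpy, scipy, OpenCV 4.12 (cv2) and the standard library are available. Lean on these libraries where they do the work, as an engineer would, in place of code of your own. Each camera call takes 0.05 s, during which the arm holds its last target. There are 200 camera calls.

## Working session

There is one attempt and no reset: what is moved stays moved. The work goes in short steps, Python scripts to look and compute and a tool call to move; the robot and the scene stay as the last step left them, time stands still between calls to the robot, and variables do not carry over. Pictures are saved under pics/ and viewed, at most 14 in all, crops included, and the job is handed in when it is done.

Besides the shell and the picture viewer there is one more tool, called as a command line: name --argument value ..., lists and objects as JSON in quotes. drive_tool: Moves the arm, as the interface text tells. Its arguments: {"type":"object","properties":{"rows":{"type":"array","items":{"type":"array"}},"jaw":{"type":"number"},"grip_force":{"type":"number"}},"required":["rows"]}

```bash
mkdir -p pics
cat > h.py <<'E'
import numpy as np, cv2
from station import ctrl, vision
def cam(n):
    d=vision.get_image(n); im=d["image"]; f=im.shape[0]/2/np.tan(np.radians(d["vertical_fov"])/2)
    d["K"]=np.array([[f,0,d["cx"]],[0,f,d["cy"]],[0,0,1.]]); d["R"]=np.array(d["R"]); d["t"]=np.array(d["t"]); d["D"]=np.array(d["dist_coeffs"],float); return d
def world(d,px,z):
    p=cv2.undistortPoints(np.array(px,float).reshape(-1,1,2),d["K"],d["D"]).reshape(-1,2)
    r=np.c_[p,np.ones(len(p))]@d["R"]; c=-d["R"].T@d["t"]
    return c+r*((z-c[2])/r[:,2])[:,None]
def pix(d,X):
    return cv2.projectPoints(np.array(X,float).reshape(-1,1,3),cv2.Rodrigues(d["R"])[0],d["t"],d["K"],d["D"])[0].reshape(-1,2)
E
python3 - <<'E'
from h import *
ims=[cam(n)for n in("scene","side","wrist")]
for n,d in zip("abc",ims): cv2.imwrite(f"pics/{n}.png",d["image"]); print((-d["R"].T@d["t"]).round(3),d["K"][0,0])
cv2.imwrite("pics/scene2.png",cv2.resize(ims[0]["image"],(800,600),interpolation=cv2.INTER_CUBIC))
cv2.imwrite("pics/side2.png",cv2.resize(ims[1]["image"],(800,600),interpolation=cv2.INTER_CUBIC))
o=ctrl.get_obs();print(o, ctrl.finger_overhang)
E
```

```text
[0.931 0.235 1.018] 379.7791704160824
[ 0.302 -0.966  1.151] 459.2542466581403
[0.141 0.614 0.372] 318.17099852653286
{'t': 0.15, 'q': array([ 1.10600217e+00,  5.32537412e-02,  1.61395416e+00, -3.50630933e-06,
        1.47600114e+00, -1.18996338e-01]), 'dq': array([-0.00014215, -0.00258866, -0.00629827,  0.00015118, -0.00088556,
        0.00094597]), 'effort': array([ 8.69335472e-04, -3.94231832e+01, -3.70725596e+01, -8.06468483e-05,
        4.53229412e-03,  3.03680008e-05]), 'tool_pos': array([0.21167781, 0.58768006, 0.30292985]), 'tool_rot': array([-5.40395555e-01, -3.09429633e+00,  2.43282879e-03]), 'contact_force': array([-0.29470025, -0.55526482, -0.58396576]), 'wrist_torque': array([-0.04788777, -0.01185568, -0.04323475]), 'grip_force': 0.0, 'opening': 0.08552238393188365} 0.0726
```

View pics/scene2.png

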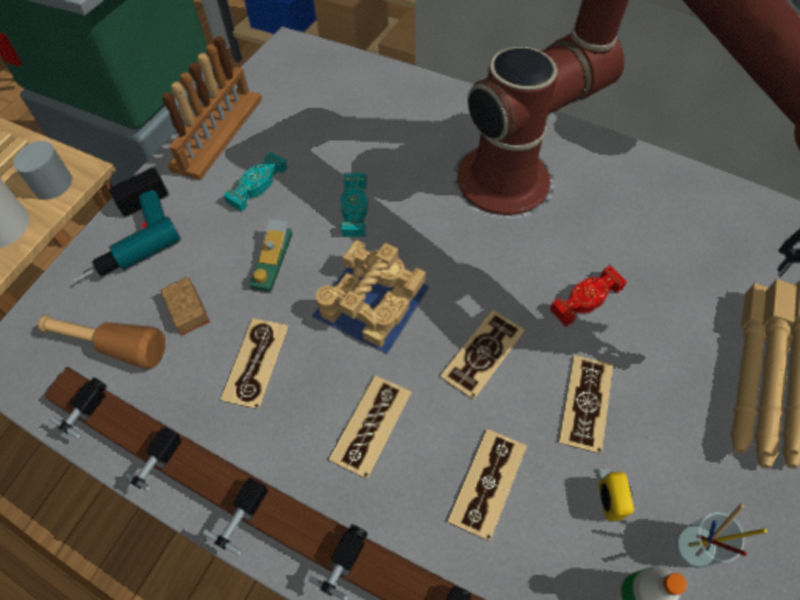

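View pics/side2.png

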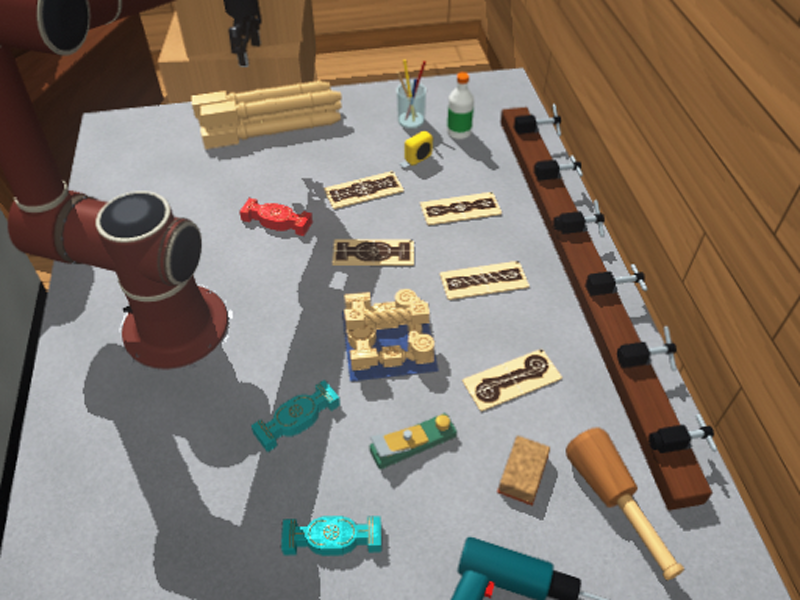

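Run:
```python
from h import *
d=cam("scene"); im=d["image"]; hsv=cv2.cvtColor(im,cv2.COLOR_BGR2HSV)
m=cv2.inRange(hsv,(10,50,90),(30,200,255))
names={"scroll":(162,232),"twist":(237,272),"splat":(309,225),"baluster":(311,309),"rail":(375,258)}
cs,_=cv2.findContours(m,cv2.RETR_EXTERNAL,cv2.CHAIN_APPROX_NONE)
vis=im.copy()
for n,c in names.items():
    k=max((x for x in cs if cv2.pointPolygonTest(x,c,True)>-15),key=cv2.contourArea)
    w=world(d,k.reshape(-1,2),.006)
    r=cv2.minAreaRect((w[:,:2]*1000).astype(np.float32)); b=cv2.boxPoints(r)
    e=b[1]-b[0]; f=b[2]-b[1]; L=e if np.hypot(*e)>np.hypot(*f) else f
    print(n,np.round(r[0],1),np.round(r[1],1),"len angle",round(np.degrees(np.arctan2(L[1],L[0])),1))
m=cv2.inRange(hsv,(105,100,30),(125,255,255)); 
cs,_=cv2.findContours(m[150:230,195:280],cv2.RETR_EXTERNAL,cv2.CHAIN_APPROX_NONE)
k=np.vstack(cs)+[195,150]; w=world(d,k.reshape(-1,2),.004); print("pad",cv2.minAreaRect((w[:,:2]*1000).astype(np.float32)))
cv2.imwrite("pics/st.png",cv2.resize(im[145:235,190:290],(800,720),interpolation=cv2.INTER_CUBIC)[:600])
s=cam("side"); cv2.imwrite("pics/st2.png",cv2.resize(s["image"][180:250,205:295],(771,600),interpolation=cv2.INTER_CUBIC))
```

```text
scroll [ 642.4 -246.2] [179.3  78.6] len angle 14.5
twist [650.6   9.9] [179.3  78.2] len angle 1.5
splat [429.3 131. ] [ 78.6 180.9] len angle -10.3
baluster [651.5 237.6] [179.4  77.9] len angle 2.3
rail [436.6 341.3] [180.3  78. ] len angle 10.8
pad ((425.4768371582031, -114.55171966552734), (170.21939086914062, 165.86215209960938), 88.80062866210938)
```

View pics/st.png

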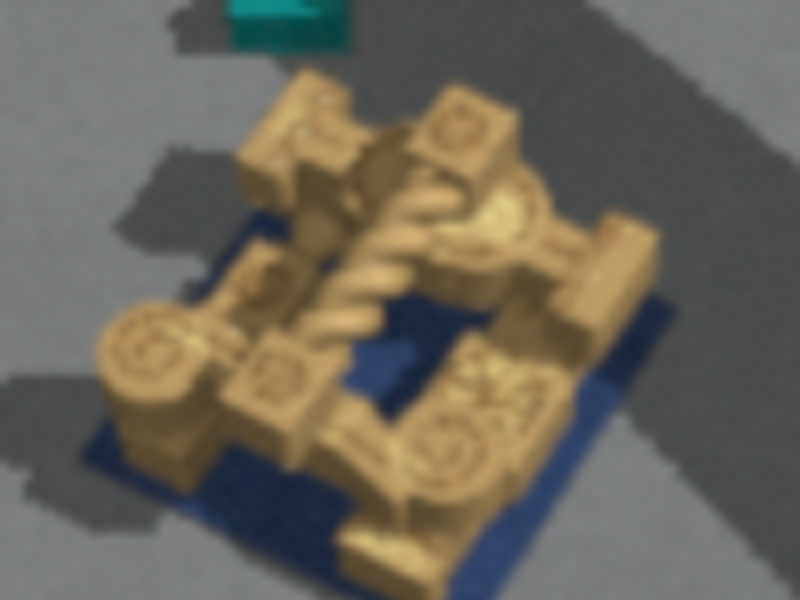

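View pics/st2.png

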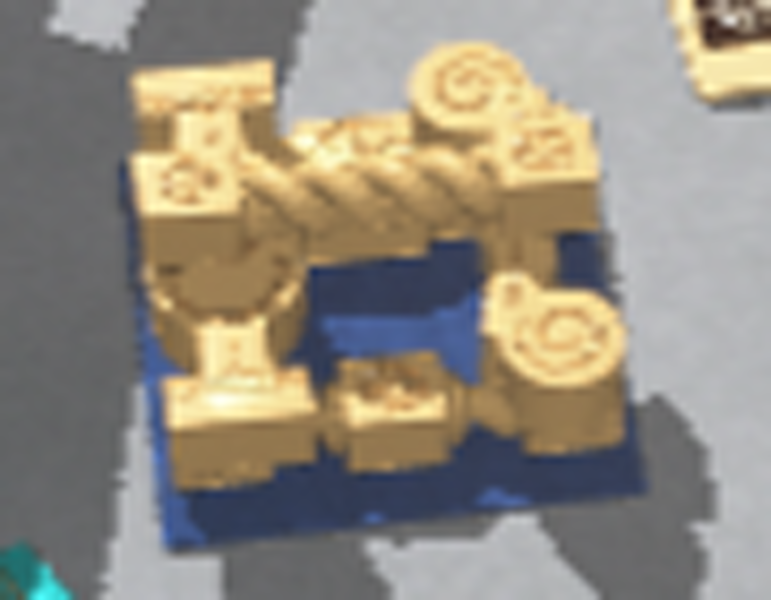

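The scene shows the stack with the twist on top. Splat is at the low-x side, scroll at high x, baluster at the −y side and rail at the +y side. The pale wood splat in the stack (scene 800 px picture, about 360,265) is the one to move. The turquoise (355,203; 258,182) and red (590,295) ones are decoys. All board sizes check out. I'm moving above the stack.

drive_tool --rows '[[[0,0,0],-0.1155],[[0,0,0],-0.1155],[[0,0,0],-0.1155],[[-0.014,-0.039,0],0],[[-0.014,-0.039,0],0],[[-0.014,-0.039,0],0],[[-0.014,-0.039,0],0],[[-0.014,-0.039,0],0],[[-0.014,-0.039,0],0],[[-0.014,-0.039,0],0]]' --jaw 0 --grip_force 40

```text
t: 1.25
tool_pos: [0.3101, 0.3135, 0.3039]
tool_rot: [-0.002, 3.141, 0.0]
contact_force: [0.3, 0.5, 0.4]
opening: 0.0851
grip_force: 0.0
```

drive_tool --rows '[[[-0.014,-0.039,0],0],[[-0.014,-0.039,0],0],[[-0.014,-0.039,0],0],[[-0.014,-0.039,0],0],[[-0.014,-0.039,0],0],[[-0.014,-0.039,0],0],[[-0.014,-0.039,0],0],[[-0.014,-0.039,0],0],[[-0.014,-0.039,0],0],[[-0.014,-0.039,0],0]]'

```text
t: 2.25
tool_pos: [0.4505, -0.0766, 0.304]
tool_rot: [-0.0, 3.141, -0.0]
contact_force: [1.0, -0.1, 0.7]
opening: 0.0852
grip_force: 0.0
```

drive_tool --rows '[[[-0.014,-0.03,0],0],[[0,0,0],0],[[0,0,0],0]]'

```text
t: 2.55
tool_pos: [0.4642, -0.1051, 0.3036]
tool_rot: [-0.001, -3.141, -0.001]
contact_force: [1.1, 0.0, 0.3]
opening: 0.0858
grip_force: 0.0
```

```bash
cat >> h.py <<'E'
from scipy.spatial.transform import Rotation as Ro
def go(*T):
    o=ctrl.get_obs(); p=o["tool_pos"]; R=Ro.from_rotvec(o["tool_rot"]).as_matrix(); ya=np.degrees(np.arctan2(R[1,1],R[0,1]))
    print("pos",p.round(4),"ya",ya.round(2),"tilt",np.degrees(np.arccos(-R[2,2])).round(2),"open",round(o["opening"],4),"t",round(o["t"],2),"q6",o["q"][5].round(2),"F",o["contact_force"].round(1))
    for x,y,z,a in T:
        h=np.radians(ya); yx=np.array([np.cos(h),np.sin(h)]); xx=np.array([-np.sin(h),np.cos(h)])
        D=np.array([x,y])-p[:2]
        print("shift tool x,y,z",(D@xx).round(4),(D@yx).round(4),(p[2]-z).round(4),"then turn",np.radians(ya-a).round(4)); p=np.array([x,y,z]); ya=a
E
python3 - <<'E'
from h import *
go()
d=cam("wrist"); print(-d["R"].T@d["t"],d["R"][2])
np.save("pics/w1.npy",d,allow_pickle=True)
cv2.imwrite("pics/w1.png",cv2.resize(d["image"],(800,600),interpolation=cv2.INTER_CUBIC))
E
```

```text
pos [ 0.4642 -0.1051  0.3036] ya 89.96 tilt 0.07 open 0.0858 t 2.55 q6 -1.95 F [1.1 0.  0.3]
[ 0.38896753 -0.10481575  0.37328214] [ 2.96985090e-01  2.79539821e-04 -9.54882075e-01]
```

View pics/w1.png

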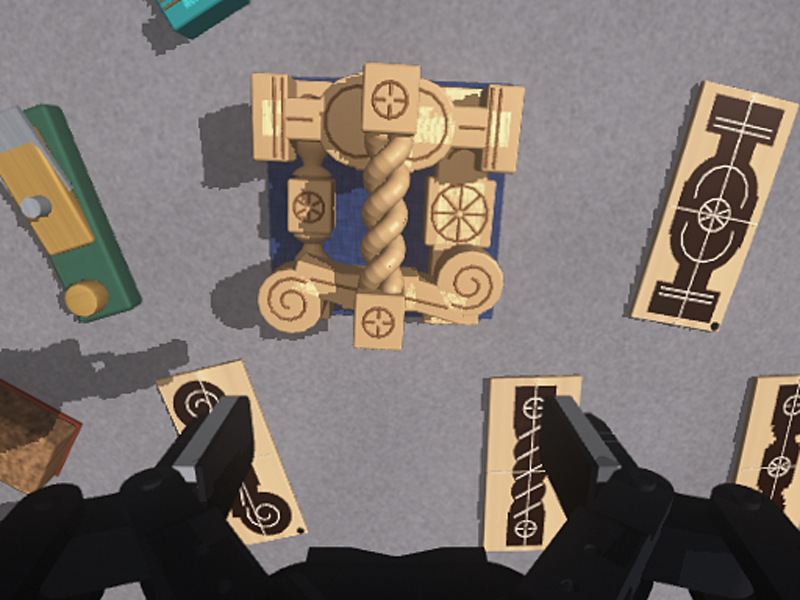

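Run:
```python
from h import *
d=np.load("pics/w1.npy",allow_pickle=True).item()
def q(n,px,z):
    w=world(d,(np.array(px,float)+.5)*.64-.5,z)[:,:2]; print(n,(w*1000).round(1).tolist(),"mid",(w.mean(0)*1000).round(1), *( [np.degrees(np.arctan2(*(w[0]-w[1])[::-1])).round(1),np.hypot(*(w[0]-w[1])).round(4)] if len(w)>1 else []))
q("twist",[(390,100),(378,322)],.094)
q("splat",[(253,116),(521,130)],.064)
q("scroll",[(290,300),(471,285)],.064)
q("rail",[(459,212)],.034); q("bal",[(309,207)],.034)
q("Bsplat",[(713,214)],.006);q("Btwist",[(534,471)],.006)
```

```text
twist [[361.6, -107.9], [484.8, -115.5]] mid [ 423.2 -111.7] 176.4 0.1234
splat [[367.0, -188.9], [375.1, -30.7]] mid [ 371.  -109.8] -92.9 0.1584
scroll [[479.9, -173.7], [470.0, -56.6]] mid [ 475.  -115.2] -85.1 0.1176
rail [[426.8, -62.2]] mid [426.8 -62.2]
bal [[423.3, -163.5]] mid [ 423.3 -163.5]
Bsplat [[430.0, 132.8]] mid [430.  132.8]
Btwist [[652.6, 15.4]] mid [652.6  15.4]
```

The wrist view is clear: twist medallions at (390,100) and (378,322), splat ends at (253,116) and (521,130), scroll volutes at (290,300) and (471,285), rail hub at (459,212), baluster hub at (309,207). The positions agree with the 104 mm spacing. Grasping the twist.

Run:
```python
from h import *
go((.423,-.112,.19,86.5),(.423,-.112,.139,86.5)); print(ctrl.finger_overhang)
```

```text
pos [ 0.464  -0.1045  0.3037] ya 90.04 tilt 0.05 open 0.0853 t 2.6 q6 -1.95 F [ 0.6 -0.  -0.3]
shift tool x,y,z 0.041 -0.0075 0.1137 then turn 0.0617
shift tool x,y,z 0.0 0.0 0.051 then turn 0.0
0.0726
```

drive_tool --rows '[[[0.0205,-0.004,0.02],0],[[0.0205,-0.0035,0.02],0],[[0,0,0.03],0],[[0,0,0.03],0.062],[[0,0,0.02],0],[[0,0,0.02],0],[[0,0,0.0145],0],[[0,0,0.01],0],[[0,0,0],0]]'

```text
t: 3.5
tool_pos: [0.4223, -0.1111, 0.1381]
tool_rot: [-0.094, -3.138, -0.002]
contact_force: [0.4, -0.1, -1.0]
opening: 0.0855
grip_force: 0.0
```

drive_tool --rows '[[[0,0,0],0],[[0,0,0],0],[[0,0,0],0],[[0,0,0],0],[[0,0,0],0],[[0,0,0],0],[[0,0,0],0]]' --jaw 1

```text
t: 4.2
tool_pos: [0.4238, -0.1126, 0.1402]
tool_rot: [0.096, 3.139, -0.001]
contact_force: [-0.1, 0.6, 5.4]
opening: 0.025
grip_force: 40.8
```

Run:
```python
from h import *
go((.423,-.112,.24,86.5),(.651,.012,.24,91.5),(.651,.012,.12,91.5)); print(ctrl.finger_overhang)
```

```text
pos [ 0.4238 -0.1126  0.1402] ya 86.48 tilt 0.08 open 0.025 t 4.2 q6 -1.94 F [-0.1  0.6  5.4]
shift tool x,y,z 0.0009 0.0006 -0.0998 then turn -0.0003
shift tool x,y,z -0.22 0.1377 0.0 then turn -0.0873
shift tool x,y,z 0.0 0.0 0.12 then turn 0.0
0.0726
```

drive_tool --rows '[[[0,0,-0.02],0],[[0,0,-0.03],0],[[0,0,-0.03],0],[[0,0,-0.02],0],[[-0.04,0.025,0],0],[[-0.04,0.025,0],0],[[-0.04,0.025,0],0],[[-0.04,0.025,0],0],[[-0.04,0.025,0],0],[[-0.02,0.0127,0],-0.087]]'

```text
t: 5.2
tool_pos: [0.6532, 0.0135, 0.2377]
tool_rot: [0.046, -3.14, -0.001]
contact_force: [-0.6, 0.2, -1.1]
opening: 0.0252
grip_force: 40.0
```

drive_tool --rows '[[[0,0,0],0],[[0,0,0],0]]'

```text
t: 5.4
tool_pos: [0.6508, 0.0117, 0.2378]
tool_rot: [0.04, -3.138, 0.0]
contact_force: [0.2, -0.3, -1.3]
opening: 0.0255
grip_force: 40.1
```

Run:
```python
from h import *
go()
d=cam("wrist"); np.save("pics/w2.npy",d,allow_pickle=True)
cv2.imwrite("pics/w2.png",cv2.resize(d["image"],(800,600),interpolation=cv2.INTER_CUBIC))
```

```text
pos [0.6508 0.0117 0.2378] ya 91.46 tilt 0.17 open 0.0255 t 5.4 q6 -1.69 F [ 0.2 -0.3 -1.3]
```

View pics/w2.png

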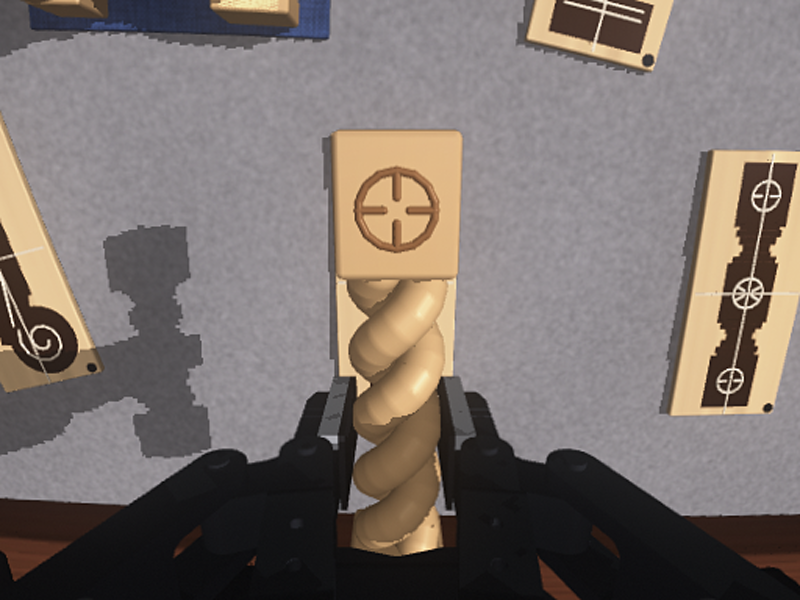

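```bash
cat >> h.py <<'E'
def q(d,n,px,z):
    w=world(d,(np.array(px,float)+.5)*.64-.5,z)[:,:2]; print(n,(w*1000).round(1).tolist(),"mid",(w.mean(0)*1000).round(1), *( [np.degrees(np.arctan2(*(w[0]-w[1])[::-1])).round(1),np.hypot(*(w[0]-w[1])).round(4)] if len(w)>1 else []))
E
python3 - <<'E'
from h import *
d=np.load("pics/w2.npy",allow_pickle=True).item()
q(d,"board edges",[(337,340),(455,340)],.006)
q(d,"medal",[(397,209)],.192)
q(d,"Bbal",[(748,293)],.006)
q(d,"Bbal ends",[(756,151),(718,413)],.006)
go((.651,.012,.083,91.5))
E
```

```text
board edges [[691.8, -25.4], [689.8, 51.1]] mid [690.8  12.8] -88.5 0.0765
medal [[587.7, 10.6]] mid [587.7  10.6]
Bbal [[653.1, 240.1]] mid [653.1 240.1]
Bbal ends [[565.2, 225.3], [740.3, 239.4]] mid [652.7 232.4] -175.4 0.1756
pos [0.6504 0.0114 0.2381] ya 91.42 tilt 0.15 open 0.0254 t 5.45 q6 -1.69 F [ 0.   0.6 -0.7]
shift tool x,y,z -0.0006 0.0006 0.1551 then turn -0.0014
```

drive_tool --rows '[[[-0.002,0,0.03],0],[[0,0,0.03],0],[[0,0,0.03],0],[[0,0,0.03],0],[[0,0,0.015],0],[[0,0,0.01],0],[[0,0,0.007],0],[[0,0,0.003],0],[[0,0,0],0],[[0,0,0],0]]'

```text
t: 6.45
tool_pos: [0.6541, 0.0116, 0.0857]
tool_rot: [-0.04, 3.139, -0.0]
contact_force: [-0.3, 0.2, -0.6]
opening: 0.0254
grip_force: 40.1
```

drive_tool --rows '[[[0,0,0.0],0],[[0,0,0],0],[[0,0,0],0],[[0,0,0],0],[[0,0,0],0],[[0,0,0],0]]' --jaw 0

```text
t: 7.05
tool_pos: [0.6533, 0.0116, 0.0844]
tool_rot: [0.04, -3.141, 0.0]
contact_force: [0.2, 0.4, -0.1]
opening: 0.0855
grip_force: 0.0
```

drive_tool --rows '[[[0,0,-0.02],0],[[0,0,-0.03],0],[[0,0,-0.04],0],[[0,0,-0.04],0],[[0,0,-0.04],0],[[0,0,-0.04],0],[[0,0,0],0]]'

```text
t: 7.75
tool_pos: [0.656, 0.0114, 0.3033]
tool_rot: [-0.04, 3.128, -0.002]
contact_force: [0.3, -0.2, 0.4]
opening: 0.0856
grip_force: 0.0
```

Run:
```python
from h import *
go((.46,-.112,.30,86.5))
```

```text
pos [0.656  0.0114 0.3033] ya 91.47 tilt 0.79 open 0.0856 t 7.75 q6 -1.69 F [ 0.3 -0.2  0.4]
shift tool x,y,z 0.1991 -0.1184 0.0033 then turn 0.0868
```

drive_tool --rows '[[[0.04,-0.0237,0],0],[[0.04,-0.0237,0],0],[[0.04,-0.0237,0],0],[[0.04,-0.0237,0],0],[[0.039,-0.0237,0.003],0],[[0,0,0],0.087],[[0,0,0],0],[[0,0,0],0]]'

```text
t: 8.55
tool_pos: [0.4576, -0.1119, 0.2913]
tool_rot: [0.094, 3.14, 0.0]
contact_force: [-0.1, 0.3, -0.2]
opening: 0.0856
grip_force: 0.0
```

Run:
```python
from h import *
go()
d=cam("wrist"); np.save("pics/w3.npy",d,allow_pickle=True)
cv2.imwrite("pics/w3.png",cv2.resize(d["image"],(800,600),interpolation=cv2.INTER_CUBIC))
```

```text
pos [ 0.4576 -0.1119  0.2913] ya 86.59 tilt 0.01 open 0.0856 t 8.55 q6 -1.91 F [-0.1  0.3 -0.2]
```

View pics/w3.png

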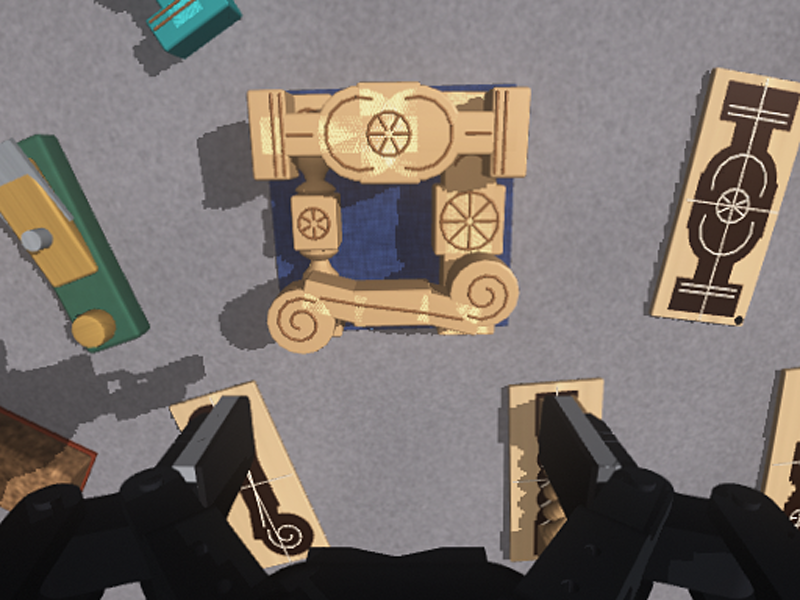

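The scroll's straight middle runs along the picture's horizontal (edges at rows 279 and 321), with volute centres at (298,315) and (487,290). The splat hub is at (389,133), the rail hub at (469,220) and the baluster hub at (314,224).

Run:
```python
from h import *
d=np.load("pics/w3.npy",allow_pickle=True).item()
q(d,"scroll vol",[(298,315),(487,290)],.064)
q(d,"scroll flat",[(391,279),(393,321)],.064)
q(d,"splat",[(389,133)],.064)
q(d,"splat ends",[(250,133),(530,132)],.064)
q(d,"rail",[(469,220)],.034); q(d,"bal",[(314,224)],.034)
q(d,"Bsplat",[(732,206)],.006);q(d,"Bsplat ax",[(757,84),(705,313)],.006)
```

```text
scroll vol [[476.1, -174.6], [466.9, -55.7]] mid [ 471.5 -115.2] -85.6 0.1193
scroll flat [[456.4, -114.7], [483.7, -115.1]] mid [ 470.  -114.9] 179.1 0.0273
splat [[371.1, -110.5]] mid [ 371.1 -110.5]
splat ends [[365.9, -189.5], [375.0, -30.3]] mid [ 370.4 -109.9] -93.3 0.1595
rail [[427.2, -62.0]] mid [427.2 -62. ]
bal [[423.7, -163.6]] mid [ 423.7 -163.6]
Bsplat [[430.7, 133.2]] mid [430.7 133.2]
Bsplat ax [[348.2, 141.6], [511.5, 122.7]] mid [429.8 132.1] 173.4 0.1644
```

Run:
```python
from h import *
go((.472,-.115,.20,86.59),(.472,-.115,.20,-3.4),(.472,-.115,.110,-3.4))
```

```text
pos [ 0.4578 -0.1117  0.2913] ya 86.6 tilt 0.01 open 0.0854 t 8.6 q6 -1.91 F [-0.4 -0.3  0.7]
shift tool x,y,z -0.0143 -0.0024 0.0913 then turn 0.0002
shift tool x,y,z 0.0 0.0 0.0 then turn 1.5706
shift tool x,y,z 0.0 0.0 0.09 then turn 0.0
```

drive_tool --rows '[[[-0.0143,-0.0024,0.0113],0],[[0,0,0],0.14],[[0,0,0],0.14],[[0,0,0],0.14],[[0,0,0],0.14],[[0,0,0],0.14],[[0,0,0],0.14],[[0,0,0],0.14],[[0,0,0],0.14],[[0,0,0],0.14]]'

```text
t: 9.6
tool_pos: [0.4724, -0.1146, 0.28]
tool_rot: [-1.931, -2.477, 0.0]
contact_force: [-0.0, -0.3, 0.4]
opening: 0.0853
grip_force: 0.0
```

drive_tool --rows '[[[0,0,0],0.14],[[0,0,0],0.14],[[0,0,0.03],0.03],[[0,0,0.03],0],[[0,0,0.02],0],[[0,0,0],0]]'

```text
t: 10.2
tool_pos: [0.4703, -0.1139, 0.1963]
tool_rot: [-2.28, -2.151, 0.005]
contact_force: [-1.0, 0.1, -0.4]
opening: 0.0853
grip_force: 0.0
```

Run:
```python
from h import *
go((.472,-.115,.110,-3.4))
```

```text
pos [ 0.4703 -0.1139  0.1963] ya -3.33 tilt 0.43 open 0.0853 t 10.2 q6 -0.33 F [-1.   0.1 -0.4]
shift tool x,y,z -0.001 0.0018 0.0863 then turn 0.0012
```

drive_tool --rows '[[[0,0.0015,0.03],0],[[0,0,0.025],0],[[0,0,0.02],0],[[0,0,0.011],0],[[0,0,0],0],[[0,0,0],0]]'

```text
t: 10.8
tool_pos: [0.4741, -0.1155, 0.1154]
tool_rot: [2.286, 2.153, 0.001]
contact_force: [-0.1, -0.0, 0.5]
opening: 0.0854
grip_force: 0.0
```

drive_tool --rows '[[[0,0,0],0],[[0,0,0],0],[[0,0,0],0],[[0,0,0],0],[[0,0,0],0],[[0,0,0],0],[[0,0,0],0]]' --jaw 1

```text
t: 11.5
tool_pos: [0.4735, -0.1155, 0.1147]
tool_rot: [2.287, 2.153, 0.001]
contact_force: [-0.3, 0.6, 3.9]
opening: 0.023
grip_force: 41.5
```

Run:
```python
from h import *
go((.472,-.115,.21,-3.4),(.642,-.246,.21,-3.4),(.642,-.246,.21,-75.5),(.642,-.246,.084,-75.5))
```

```text
pos [ 0.4735 -0.1155  0.1147] ya -3.46 tilt 0.06 open 0.023 t 11.5 q6 -0.33 F [-0.3  0.6  3.9]
shift tool x,y,z 0.0004 -0.0015 -0.0953 then turn -0.0011
shift tool x,y,z -0.1207 0.1775 0.0 then turn 0.0
shift tool x,y,z 0.0 0.0 0.0 then turn 1.2584
shift tool x,y,z 0.0 0.0 0.126 then turn 0.0
```

drive_tool --rows '[[[0,0,-0.02],0],[[0,0,-0.03],0],[[0,0,-0.03],0],[[0,0,-0.02],0],[[-0.02,0.0296,0],0],[[-0.02,0.0296,0],0],[[-0.02,0.0296,0],0],[[-0.02,0.0296,0],0],[[-0.02,0.0296,0],0],[[-0.0207,0.0295,0],0]]'

```text
t: 12.5
tool_pos: [0.6434, -0.2471, 0.2124]
tool_rot: [-2.286, -2.151, 0.001]
contact_force: [0.8, 0.6, -0.2]
opening: 0.0231
grip_force: 40.9
```

drive_tool --rows '[[[0,0,0],0.14],[[0,0,0],0.14],[[0,0,0],0.14],[[0,0,0],0.14],[[0,0,0],0.14],[[0,0,0],0.14],[[0,0,0],0.14],[[0,0,0],0.14],[[0,0,0],0.138],[[0,0,0],0]]'

```text
t: 13.5
tool_pos: [0.6424, -0.2462, 0.2126]
tool_rot: [-3.115, -0.395, 0.003]
contact_force: [0.7, 0.3, -1.5]
opening: 0.0236
grip_force: 40.8
```

Run:
```python
from h import *
d=cam("wrist"); np.save("pics/w4.npy",d,allow_pickle=True)
cv2.imwrite("pics/w4.png",cv2.resize(d["image"],(800,600),interpolation=cv2.INTER_CUBIC))
go((.642,-.246,.0875,-75.5))
```

```text
pos [ 0.6425 -0.2463  0.2128] ya -75.39 tilt 0.12 open 0.0232 t 13.55 q6 0.84 F [ 0.1 -0.  -1.3]
shift tool x,y,z -0.0004 -0.0004 0.1253 then turn 0.0019
```

View pics/w4.png

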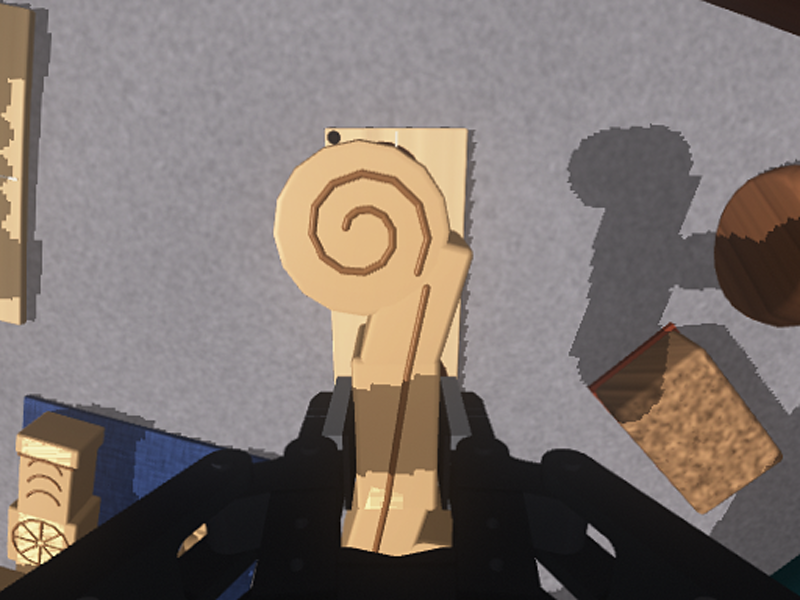

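Run:
```python
from h import *
d=np.load("pics/w4.npy",allow_pickle=True).item()
q(d,"board end",[(325,128),(467,128)],.006)
q(d,"dark tip",[(398,146)],.006)
q(d,"vol c",[(362,228)],.162)
u=np.array([np.cos(np.radians(14.5)),np.sin(np.radians(14.5))]); print("center?", world(d,(np.array([[325,128],[467,128]])+.5)*.64-.5,.006)[:,:2].mean(0)-u*.089)
w=world(d,(np.array([[362.,228]])+.5)*.64-.5,.162)[0,:2]-np.array([.642,-.246]); print(w@u, w@np.array([-u[1],u[0]]))
```

```text
board end [[719.6, -187.2], [738.3, -259.6]] mid [ 729.  -223.4] 104.5 0.0748
dark tip [[720.3, -226.7]] mid [ 720.3 -226.7]
vol c [[697.9, -223.2]] mid [ 697.9 -223.2]
center? [ 0.64279971 -0.2456805 ]
0.059800875352467475 0.008068665022233468
```

drive_tool --rows '[[[0,0,0.03],0],[[0,0,0.03],0],[[0,0,0.03],0],[[0,0,0.015],0],[[0,0,0.01],0],[[0,0,0.007],0],[[0,0,0.0035],0],[[0,0,0],0],[[0,0,0],0],[[0,0,0],0]]'

```text
t: 14.55
tool_pos: [0.6436, -0.2468, 0.0899]
tool_rot: [3.115, 0.395, 0.003]
contact_force: [0.2, -0.3, -1.3]
opening: 0.0233
grip_force: 40.8
```

drive_tool --rows '[[[0,0,0.0],0],[[0,0,0],0],[[0,0,0],0],[[0,0,0],0],[[0,0,0],0],[[0,0,0],0]]' --jaw 0

```text
t: 15.15
tool_pos: [0.6429, -0.2465, 0.0886]
tool_rot: [-3.117, -0.395, 0.0]
contact_force: [0.7, -0.2, -0.2]
opening: 0.0852
grip_force: 0.0
```

drive_tool --rows '[[[0,0,-0.02],0],[[0,0,-0.03],0],[[0,0,-0.04],0],[[0,0,-0.03],0],[[0,0,0],0]]'

```text
t: 15.65
tool_pos: [0.6456, -0.2478, 0.2158]
tool_rot: [3.11, 0.395, 0.015]
contact_force: [0.6, -1.2, 0.6]
opening: 0.0853
grip_force: 0.0
```

Run:
```python
from h import *
go((.642,-.246,.20,-3.2),(.371,-.110,.20,-3.2))
```

```text
pos [ 0.6456 -0.2478  0.2158] ya -75.54 tilt 0.65 open 0.0853 t 15.65 q6 0.84 F [ 0.6 -1.2  0.6]
shift tool x,y,z -0.003 -0.0026 0.0158 then turn -1.2626
shift tool x,y,z 0.1207 -0.2782 0.0 then turn 0.0
```

drive_tool --rows '[[[0,0,0],-0.14],[[0,0,0],-0.14],[[0,0,0],-0.14],[[0,0,0],-0.14],[[0,0,0],-0.14],[[0,0,0],-0.14],[[0,0,0],-0.14],[[0,0,0],-0.14],[[0,0,0],-0.143],[[0,0,0],0]]'

```text
t: 16.65
tool_pos: [0.6425, -0.2463, 0.2073]
tool_rot: [-2.281, -2.157, 0.001]
contact_force: [0.9, 1.2, 1.3]
opening: 0.0852
grip_force: 0.0
```

drive_tool --rows '[[[0.015,-0.035,0],0],[[0.015,-0.035,0],0],[[0.015,-0.035,0],0],[[0.015,-0.035,0],0],[[0.015,-0.035,0],0],[[0.015,-0.035,0],0],[[0.015,-0.035,0],0],[[0.0155,-0.033,0.008],0],[[0,0,0.008],0],[[0,0,0],0]]'

```text
t: 17.65
tool_pos: [0.3712, -0.1103, 0.1912]
tool_rot: [-2.284, -2.156, 0.001]
contact_force: [1.1, -0.4, 0.3]
opening: 0.0853
grip_force: 0.0
```

Run:
```python
from h import *
go((.371,-.110,.108,-3.2))
```

```text
pos [ 0.3712 -0.1103  0.1912] ya -3.3 tilt 0.06 open 0.0853 t 17.65 q6 -0.42 F [ 1.1 -0.4  0.3]
shift tool x,y,z 0.0002 -0.0002 0.0832 then turn -0.0017
```

drive_tool --rows '[[[0,0,0.03],0],[[0,0,0.025],0],[[0,0,0.018],0],[[0,0,0.01],0],[[0,0,0],0],[[0,0,0],0]]'

```text
t: 18.25
tool_pos: [0.3729, -0.1112, 0.1103]
tool_rot: [2.282, 2.158, 0.0]
contact_force: [0.3, 0.5, -0.2]
opening: 0.0855
grip_force: 0.0
```

drive_tool --rows '[[[0,0,0],0],[[0,0,0],0],[[0,0,0],0],[[0,0,0],0],[[0,0,0],0]]' --jaw 1

```text
t: 18.75
tool_pos: [0.3729, -0.1112, 0.1109]
tool_rot: [2.281, 2.157, 0.001]
contact_force: [0.1, 0.3, 5.3]
opening: 0.0552
grip_force: 43.7
```

Run:
```python
from h import *
go((.371,-.110,.21,-3.2),(.43,.132,.21,-3.2),(.43,.132,.21,79.7))
```

```text
pos [ 0.3729 -0.1112  0.1109] ya -3.18 tilt 0.13 open 0.0552 t 18.75 q6 -0.43 F [0.1 0.3 5.3]
shift tool x,y,z 0.0011 -0.0019 -0.0991 then turn 0.0003
shift tool x,y,z 0.2449 0.0454 0.0 then turn 0.0
shift tool x,y,z 0.0 0.0 0.0 then turn -1.4469
```

drive_tool --rows '[[[0,0,-0.02],0],[[0,0,-0.03],0],[[0,0,-0.03],0],[[0,0,-0.02],0],[[0.041,0.0076,0],0],[[0.041,0.0076,0],0],[[0.041,0.0076,0],0],[[0.041,0.0076,0],0],[[0.041,0.0076,0],0],[[0.04,0.0074,0],0]]'

```text
t: 19.75
tool_pos: [0.4306, 0.1332, 0.2091]
tool_rot: [-2.282, -2.159, 0.0]
contact_force: [0.5, -0.7, -1.8]
opening: 0.0553
grip_force: 43.1
```

drive_tool --rows '[[[0,0,0],-0.144],[[0,0,0],-0.144],[[0,0,0],-0.144],[[0,0,0],-0.144],[[0,0,0],-0.144],[[0,0,0],-0.144],[[0,0,0],-0.144],[[0,0,0],-0.144],[[0,0,0],-0.144],[[0,0,0],-0.144]]'

```text
t: 20.75
tool_pos: [0.4305, 0.1313, 0.2089]
tool_rot: [-0.283, -3.128, 0.0]
contact_force: [-0.0, -0.1, -1.5]
opening: 0.055
grip_force: 43.1
```

drive_tool --rows '[[[0,0,0],0],[[0,0,0],0]]'

```text
t: 20.95
tool_pos: [0.4307, 0.1313, 0.2091]
tool_rot: [-0.297, -3.127, 0.0]
contact_force: [-0.7, 0.4, -1.1]
opening: 0.0555
grip_force: 43.1
```

Run:
```python
from h import *
d=cam("wrist"); np.save("pics/w5.npy",d,allow_pickle=True)
cv2.imwrite("pics/w5.png",cv2.resize(d["image"],(800,600),interpolation=cv2.INTER_CUBIC))
go((.430,.132,.0835,79.7))
```

```text
pos [0.4308 0.1313 0.2093] ya 79.18 tilt 0.03 open 0.0551 t 21.0 q6 -1.25 F [-1.   0.9 -0.9]
shift tool x,y,z 0.0009 0.0005 0.1258 then turn -0.0091
```

View pics/w5.png

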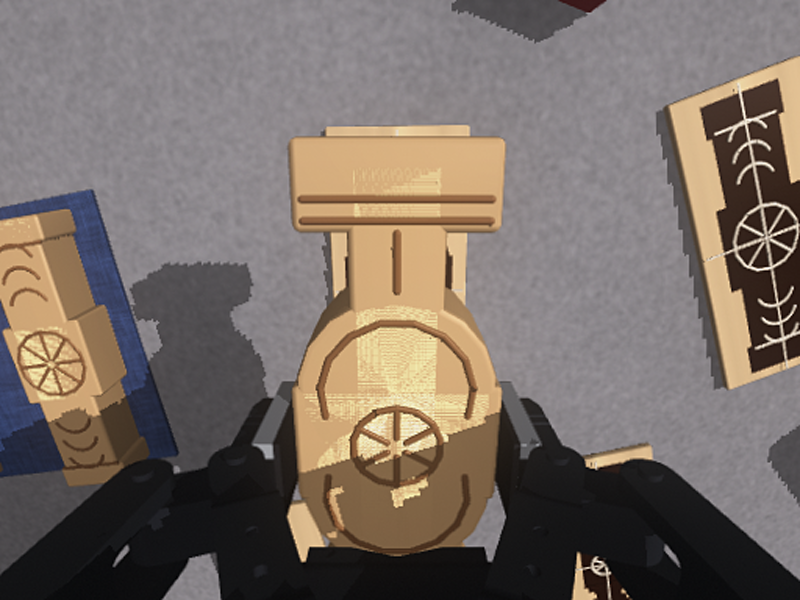

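Run:
```python
from h import *
d=np.load("pics/w5.npy",allow_pickle=True).item()
q(d,"board end",[(325,126),(469,126)],.006)
q(d,"splat end",[(290,138),(505,138)],.162); q(d,"hub",[(397,446)],.162)
q(d,"Brail",[(766,237)],.006); q(d,"Brail ax",[(740,88),(790,362)],.006);q(d,"rail",[(52,362)],.034)
go((.430,.132,.0835,79.7))
```

```text
board end [[336.1, 112.1], [350.2, 185.6]] mid [343.1 148.9] -100.8 0.0749
splat end [[348.9, 123.1], [358.0, 170.5]] mid [353.4 146.8] -100.8 0.0482
hub [[431.1, 131.9]] mid [431.1 131.9]
Brail [[438.5, 344.3]] mid [438.5 344.3]
Brail ax [[355.8, 329.4], [520.8, 362.8]] mid [438.3 346.1] -168.6 0.1683
rail [[426.8, -60.6]] mid [426.8 -60.6]
pos [0.4308 0.1313 0.2093] ya 79.18 tilt 0.03 open 0.0551 t 21.0 q6 -1.25 F [-1.   0.9 -0.9]
shift tool x,y,z 0.0009 0.0005 0.1258 then turn -0.0091
```

drive_tool --rows '[[[0,0.001,0.03],0],[[0,0,0.03],0],[[0,0,0.03],0],[[0,0,0.015],0],[[0,0,0.01],0],[[0,0,0.007],0],[[0,0,0.0045],0],[[0,0,0],0],[[0,0,0],0],[[0,0,0],0]]'

```text
t: 22.0
tool_pos: [0.4316, 0.1324, 0.0838]
tool_rot: [0.292, 3.127, 0.0]
contact_force: [0.8, 0.2, -1.2]
opening: 0.0552
grip_force: 43.1
```

drive_tool --rows '[[[0,0,0.0],0],[[0,0,0],0],[[0,0,0],0],[[0,0,0],0],[[0,0,0],0],[[0,0,0],0]]' --jaw 0

```text
t: 22.6
tool_pos: [0.4312, 0.1323, 0.0831]
tool_rot: [-0.292, -3.128, 0.0]
contact_force: [0.4, 0.2, 0.7]
opening: 0.0854
grip_force: 0.0
```

drive_tool --rows '[[[0,0,-0.02],0],[[0,0,-0.03],0],[[0,0,-0.04],0],[[0,0,-0.04],0],[[0,0,0],0]]'

```text
t: 23.1
tool_pos: [0.4345, 0.1328, 0.22]
tool_rot: [0.291, 3.116, 0.004]
contact_force: [1.2, 0.4, 1.4]
opening: 0.0852
grip_force: 0.0
```

Run:
```python
from h import *
go((.427,-.062,.20,79.18),(.427,-.062,.20,86.6))
```

```text
pos [0.4345 0.1328 0.22  ] ya 79.33 tilt 0.72 open 0.0852 t 23.1 q6 -1.25 F [1.2 0.4 1.4]
shift tool x,y,z -0.0287 -0.1928 0.02 then turn 0.0027
shift tool x,y,z 0.0 0.0 0.0 then turn -0.1295
```

drive_tool --rows '[[[-0.005,-0.0386,0],0],[[-0.005,-0.0386,0],0],[[-0.005,-0.0386,0],0],[[-0.005,-0.0386,0],0],[[-0.0057,-0.0386,0],-0.13],[[0,0,0.02],0],[[0,0,0],0],[[0,0,0],0]]'

```text
t: 23.9
tool_pos: [0.4202, -0.0616, 0.1923]
tool_rot: [-0.089, -3.138, -0.001]
contact_force: [0.2, 0.6, 0.8]
opening: 0.0852
grip_force: 0.0
```

Run:
```python
from h import *
go((.427,-.0615,.081,86.6))
```

```text
pos [ 0.4202 -0.0616  0.1923] ya 86.73 tilt 0.13 open 0.0852 t 23.9 q6 -1.84 F [0.2 0.6 0.8]
shift tool x,y,z -0.0068 0.0005 0.1113 then turn 0.0023
```

drive_tool --rows '[[[-0.0068,0.0005,0.03],0],[[0,0,0.03],0],[[0,0,0.025],0],[[0,0,0.016],0],[[0,0,0.01],0],[[0,0,0],0],[[0,0,0],0]]'

```text
t: 24.6
tool_pos: [0.4282, -0.0616, 0.083]
tool_rot: [0.088, 3.139, -0.001]
contact_force: [0.4, -0.6, 0.9]
opening: 0.0853
grip_force: 0.0
```

drive_tool --rows '[[[0,0,0],0],[[0,0,0],0],[[0,0,0],0],[[0,0,0],0],[[0,0,0],0],[[0,0,0],0]]' --jaw 1

```text
t: 25.2
tool_pos: [0.4283, -0.0621, 0.0831]
tool_rot: [0.089, 3.139, -0.001]
contact_force: [-0.3, -0.7, 5.8]
opening: 0.0451
grip_force: 42.6
```

Run:
```python
from h import *
go((.427,-.0615,.2,86.6),(.4375,.3435,.20,86.6),(.4375,.3435,.20,100.8))
```

```text
pos [ 0.4283 -0.0621  0.0831] ya 86.74 tilt 0.09 open 0.0451 t 25.2 q6 -1.83 F [-0.3 -0.7  5.8]
shift tool x,y,z 0.0013 0.0005 -0.1169 then turn 0.0024
shift tool x,y,z 0.0135 0.4049 0.0 then turn 0.0
shift tool x,y,z 0.0 0.0 0.0 then turn -0.2478
```

drive_tool --rows '[[[0,0,-0.02],0],[[0,0,-0.03],0],[[0,0,-0.04],0],[[0,0,-0.027],0],[[0.0013,0.04,0],0],[[0.0013,0.04,0],0],[[0.0013,0.04,0],0],[[0.0013,0.04,0],0],[[0.0013,0.04,0],0],[[0.0013,0.04,0],0]]'

```text
t: 26.2
tool_pos: [0.4326, 0.1798, 0.1984]
tool_rot: [-0.089, -3.139, 0.001]
contact_force: [0.1, -0.2, -0.8]
opening: 0.045
grip_force: 41.9
```

drive_tool --rows '[[[0.0013,0.04,0],0],[[0.0013,0.04,0],0],[[0.0013,0.04,0],0],[[0.0015,0.045,0],0],[[0,0,0],-0.124],[[0,0,0],-0.124],[[0,0,0],0],[[0,0,0],0]]'

```text
t: 27.0
tool_pos: [0.437, 0.343, 0.1984]
tool_rot: [0.296, -3.126, 0.001]
contact_force: [0.4, 0.5, -1.5]
opening: 0.0449
grip_force: 42.0
```

Run:
```python
from h import *
d=cam("wrist"); np.save("pics/w6.npy",d,allow_pickle=True)
cv2.imwrite("pics/w6.png",cv2.resize(d["image"],(800,600),interpolation=cv2.INTER_CUBIC))
go((.4375,.3435,.0855,100.8))
```

```text
pos [0.4371 0.3429 0.1985] ya 100.81 tilt 0.06 open 0.0454 t 27.05 q6 -1.23 F [ 0.4 -0.1 -0.6]
shift tool x,y,z -0.0005 0.0005 0.113 then turn 0.0001
```

View pics/w6.png

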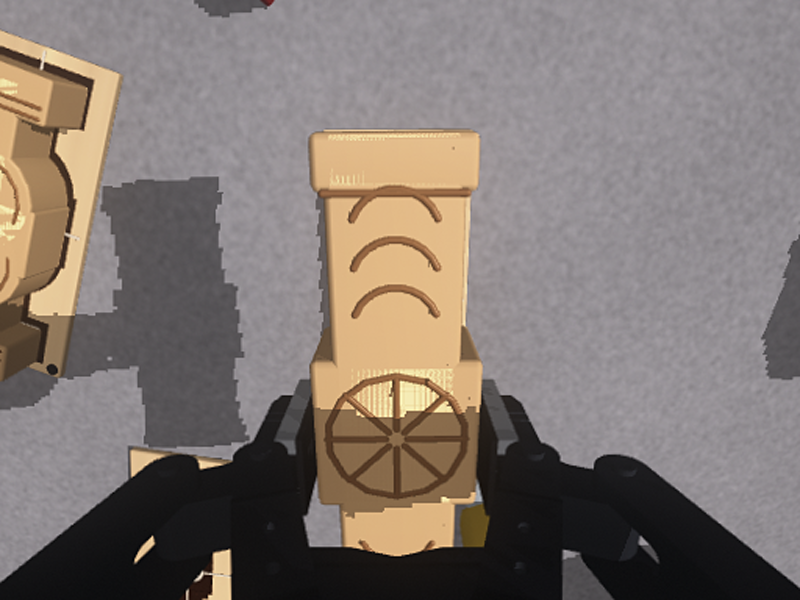

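drive_tool --rows '[[[0,0,0.03],0],[[0,0,0.03],0],[[0,0,0.02],0],[[0,0,0.015],0],[[0,0,0.01],0],[[0,0,0.006],0],[[0,0,0.003],0],[[0,0,0],0],[[0,0,0],0],[[0,0,0],0]]'

```text
t: 28.05
tool_pos: [0.4378, 0.3436, 0.0859]
tool_rot: [-0.3, 3.126, 0.001]
contact_force: [-0.9, -0.2, -1.8]
opening: 0.0453
grip_force: 42.1
```

drive_tool --rows '[[[0,0,0.0],0],[[0,0,0],0],[[0,0,0],0],[[0,0,0],0],[[0,0,0],0],[[0,0,0],0]]' --jaw 0

```text
t: 28.65
tool_pos: [0.4373, 0.3433, 0.0851]
tool_rot: [0.3, -3.127, 0.0]
contact_force: [0.1, -0.9, 0.7]
opening: 0.0853
grip_force: 0.0
```

drive_tool --rows '[[[0,0,-0.02],0],[[0,0,-0.03],0],[[0,0,-0.04],0],[[0,0,-0.04],0],[[0,0,0],0]]'

```text
t: 29.15
tool_pos: [0.4403, 0.3451, 0.2227]
tool_rot: [-0.299, 3.116, 0.009]
contact_force: [1.1, 0.3, 0.3]
opening: 0.0855
grip_force: 0.0
```

Run:
```python
from h import *
go((.4235,-.1635,.22,100.8),(.4235,-.1635,.20,86.6))
```

```text
pos [0.4403 0.3451 0.2227] ya 100.96 tilt 0.74 open 0.0855 t 29.15 q6 -1.23 F [1.1 0.3 0.3]
shift tool x,y,z 0.1132 -0.4961 0.0027 then turn 0.0028
shift tool x,y,z 0.0 0.0 0.02 then turn 0.2478
```

drive_tool --rows '[[[0.0094,-0.0413,0],0],[[0.0094,-0.0413,0],0],[[0.0094,-0.0413,0],0],[[0.0094,-0.0413,0],0],[[0.0094,-0.0413,0],0],[[0.0094,-0.0413,0],0],[[0.0094,-0.0413,0],0],[[0.0094,-0.0413,0],0],[[0.0094,-0.0413,0],0],[[0.0094,-0.0413,0],0]]'

```text
t: 30.15
tool_pos: [0.4229, -0.0816, 0.2147]
tool_rot: [-0.3, 3.127, 0.0]
contact_force: [0.8, -0.2, 0.4]
opening: 0.0856
grip_force: 0.0
```

drive_tool --rows '[[[0.0094,-0.0413,0],0],[[0.0094,-0.0413,0],0],[[0,0,0],0.124],[[0,0,0.02],0.124],[[0,0,0],0],[[0,0,0],0]]'

```text
t: 30.75
tool_pos: [0.4203, -0.1644, 0.1944]
tool_rot: [-0.085, -3.139, -0.002]
contact_force: [-0.2, 0.7, 0.9]
opening: 0.0854
grip_force: 0.0
```

Run:
```python
from h import *
go((.4235,-.1635,.081,86.6))
```

```text
pos [ 0.4203 -0.1644  0.1944] ya 86.89 tilt 0.11 open 0.0854 t 30.75 q6 -2.05 F [-0.2  0.7  0.9]
shift tool x,y,z -0.0032 0.001 0.1134 then turn 0.0051
```

drive_tool --rows '[[[-0.0032,0.001,0.03],0],[[0,0,0.03],0],[[0,0,0.025],0],[[0,0,0.018],0],[[0,0,0.01],0],[[0,0,0],0],[[0,0,0],0]]'

```text
t: 31.45
tool_pos: [0.4247, -0.1641, 0.0831]
tool_rot: [0.088, 3.139, -0.001]
contact_force: [-0.1, 0.4, 0.1]
opening: 0.0853
grip_force: 0.0
```

drive_tool --rows '[[[0,0,0],0],[[0,0,0],0],[[0,0,0],0],[[0,0,0],0],[[0,0,0],0],[[0,0,0],0],[[0,0,0],0]]' --jaw 1

```text
t: 32.15
tool_pos: [0.4245, -0.1642, 0.0827]
tool_rot: [0.089, 3.139, -0.001]
contact_force: [-1.0, 0.5, 5.1]
opening: 0.029
grip_force: 42.0
```

Run:
```python
from h import *
go((.4235,-.1635,.2,86.6),(.652,.239,.20,86.6),(.652,.239,.20,92.3))
```

```text
pos [ 0.4245 -0.1642  0.0827] ya 86.74 tilt 0.06 open 0.029 t 32.15 q6 -2.05 F [-1.   0.5  5.1]
shift tool x,y,z 0.001 0.0007 -0.1173 then turn 0.0025
shift tool x,y,z -0.2042 0.4153 0.0 then turn 0.0
shift tool x,y,z 0.0 0.0 0.0 then turn -0.0995
```

drive_tool --rows '[[[0,0,-0.02],0],[[0,0,-0.03],0],[[0,0,-0.04],0],[[0,0,-0.027],0],[[-0.0186,0.0378,0],0],[[-0.0186,0.0378,0],0],[[-0.0186,0.0378,0],0],[[-0.0186,0.0378,0],0],[[-0.0186,0.0378,0],0],[[-0.0186,0.0378,0],0]]'

```text
t: 33.15
tool_pos: [0.5482, 0.058, 0.1978]
tool_rot: [-0.089, -3.138, 0.0]
contact_force: [0.8, -0.3, -0.4]
opening: 0.0293
grip_force: 41.4
```

drive_tool --rows '[[[-0.0186,0.0378,0],0],[[-0.0186,0.0378,0],0],[[-0.0186,0.0378,0],0],[[-0.0186,0.0378,0],0],[[-0.0186,0.0378,0],0],[[0,0,0],-0.1],[[0,0,0],0],[[0,0,0],0]]'

```text
t: 33.95
tool_pos: [0.6512, 0.2392, 0.1977]
tool_rot: [0.065, -3.139, 0.001]
contact_force: [-0.4, 0.8, -1.4]
opening: 0.0288
grip_force: 41.3
```

Run:
```python
from h import *
d=cam("wrist"); np.save("pics/w7.npy",d,allow_pickle=True)
cv2.imwrite("pics/w7.png",cv2.resize(d["image"],(800,600),interpolation=cv2.INTER_CUBIC))
go((.652,.239,.085,92.3))
```

```text
pos [0.6513 0.2389 0.1982] ya 92.34 tilt 0.1 open 0.0294 t 34.0 q6 -1.37 F [-0.   0.1 -1.2]
shift tool x,y,z -0.0007 0.0 0.1132 then turn 0.0007
```

View pics/w7.png

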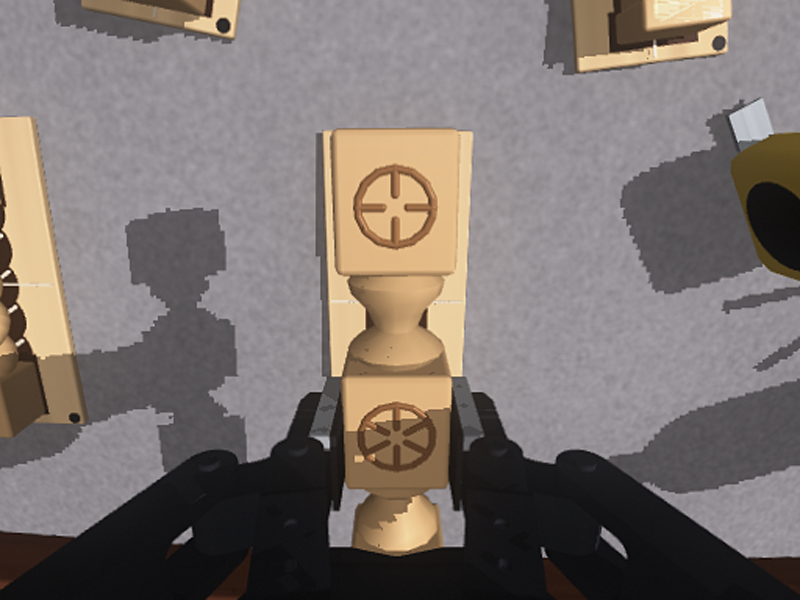

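Run:
```python
from h import *
d=np.load("pics/w7.npy",allow_pickle=True).item()
q(d,"board c",[(397.5,301)],.006); q(d,"edges",[(330,301),(465,301)],.006); q(d,"held hub",[(396.5,436)],.149)
```

```text
board c [[653.2, 240.1]] mid [653.2 240.1]
edges [[654.8, 203.1], [651.7, 277.1]] mid [653.2 240.1] -87.6 0.0741
held hub [[649.4, 239.4]] mid [649.4 239.4]
```

drive_tool --rows '[[[-0.001,0,0.03],0],[[0,0,0.03],0],[[0,0,0.02],0],[[0,0,0.015],0],[[0,0,0.01],0],[[0,0,0.006],0],[[0,0,0.003],0],[[0,0,0],0],[[0,0,0],0],[[0,0,0],0]]'

```text
t: 35.0
tool_pos: [0.6535, 0.2398, 0.0862]
tool_rot: [-0.068, 3.139, 0.001]
contact_force: [-0.0, 0.9, -1.3]
opening: 0.0291
grip_force: 41.3
```

Position within a millimetre or two; release and retreat.

drive_tool --rows '[[[0,0,0.001],0],[[0,0,0],0],[[0,0,0],0],[[0,0,0],0],[[0,0,0],0],[[0,0,0],0],[[0,0,0],0]]' --jaw 0

```text
t: 35.7
tool_pos: [0.6529, 0.2397, 0.0841]
tool_rot: [0.068, -3.141, -0.0]
contact_force: [-0.4, -0.2, -0.7]
opening: 0.0855
grip_force: 0.0
```

drive_tool --rows '[[[0,0,-0.02],0],[[0,0,-0.03],0],[[0,0,-0.04],0],[[0,0,-0.04],0],[[0,0,-0.04],0],[[0,0,-0.04],0],[[0.04,0,0],0],[[0.04,0,0],0],[[0.04,0,0],0],[[0,0,0],0]]'

```text
t: 36.7
tool_pos: [0.5288, 0.2344, 0.2926]
tool_rot: [0.07, -3.137, 0.001]
contact_force: [-0.1, 0.6, 0.1]
opening: 0.0854
grip_force: 0.0
```

Run:
```python
from h import *
go()
d=cam("scene"); e=cam("side")
cv2.imwrite("pics/end1.png",cv2.resize(d["image"][180:360,130:410],(800,514),interpolation=cv2.INTER_CUBIC))
cv2.imwrite("pics/end2.png",cv2.resize(e["image"][95:275,190:390],(667,600),interpolation=cv2.INTER_CUBIC))
```

```text
pos [0.5288 0.2344 0.2926] ya 92.57 tilt 0.22 open 0.0854 t 36.7 q6 -1.33 F [-0.1  0.6  0.1]
```

View pics/end1.png

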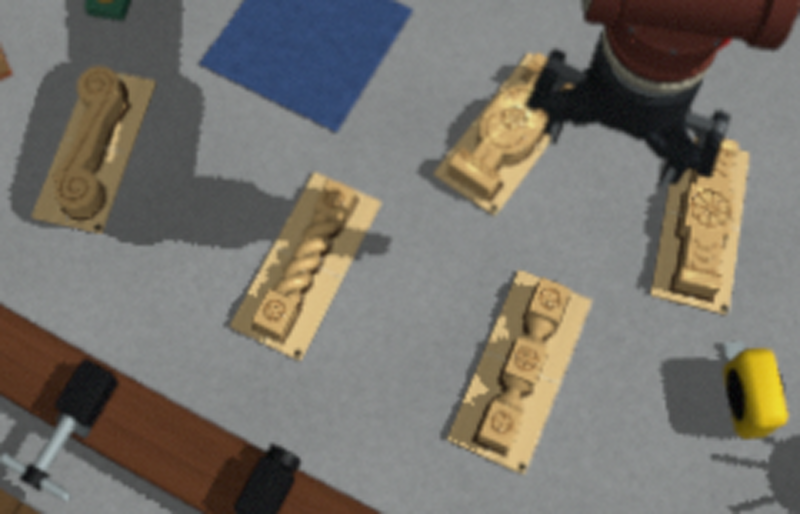

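View pics/end2.png

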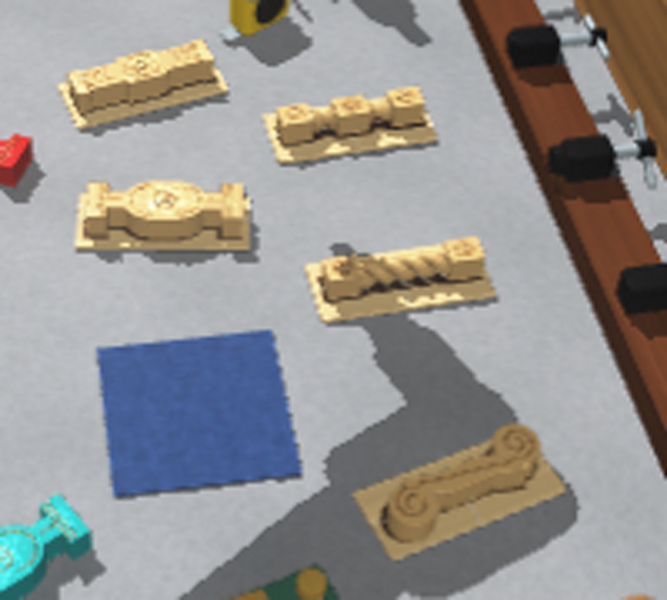

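Run:
```python
from h import *
d=cam("scene");e=cam("side")
f=lambda c,n,px,s,o:print(n,(world(c,(np.array(px,float))/s+o,.036).mean(0)[:2]*1000).round(1))
S=(2.857,[130,180]);T=(3.333,[190,95])
f(d,"scroll 642,-246",[(98,88),(74,188)],*S);f(e,"scroll",[(410,498),(517,440)],*T)
f(e,"twist 651,12",[(345,265),(463,247)],*T)
f(d,"bal 652,239",[(525,358)],*S);f(e,"bal",[(350,105)],*T)
f(d,"rail 437,343",[(711,206)],*S);f(e,"rail",[(143,65)],*T)
f(d,"splat 430,132",[(513,121)],*S);f(e,"splat",[(165,201)],*T)
```

```text
scroll 642,-246 [ 646.1 -245.1]
scroll [ 642.1 -245.9]
twist 651,12 [652.4   9.9]
bal 652,239 [650.1 238.1]
bal [649.2 234.9]
rail 437,343 [432.6 342.7]
rail [437.8 339. ]
splat 430,132 [434.5 131.9]
splat [430.8 125.6]
```

All within tolerance; handing in.

```bash
python3 -c "
from station import ctrl
print(ctrl.finish_job())"
```

```text
the job is handed in; nothing more can be done
None
```

All five carvings lie flat on their own pattern boards, level and within about 7 mm of centre by the last camera check (12 mm allowed), and I handed the job in at about 37 s of robot time; no verdict came back.

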